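Tip a forming block out of its packed rack and stand it on the scored blank

TASK

From the tightly packed rack of wooden carton-forming blocks, tip the one with the gabled (house-roof) top outward by its top until it leans by itself on the rack's sloping front board, then lift it clear of the rack. Set it down gently, roof up, squarely in the middle of the centre panel of the scored cardboard blank, its edges along the fold lines, and let go. The other blocks stay standing in the rack and everything else stays where it is.

Things in the scene. Friction and masses are not known exactly. Their poses are not given: they have to be found in the camera images.
- rack: Plywood tilt-out rack, fixed. Origin: bench height, under the middle of the crease between floor and front board; x to the rack's back, y along the row, z up. Floor top at 10 mm; five blocks side by side, 47 mm pitch (y = -94 to 94 mm, any order), fronts 1 mm behind the crease, backs at x = 89 mm. Cheeks 90 mm high (front 107 mm) outside y = +-120 mm; back panel x = 92 to 102 mm, 70 mm high.
- board_top (a point): Middle of the front board's top inner edge, 96 mm above the bench; axes as the rack's. The board leans outward (-x) 31 degrees from vertical. A block pulled out by its top pivots on its lower front edge in the crease, passes its balance at about 26 degrees and falls the rest by itself to lean on the board, its head out in front of the row with free sides; its foot may slide back some mm.
- gable_block: The wanted block: light wood, 88 mm deep (x), 46 mm wide (y), with a roof of two equal slopes whose ridge runs along x; straight sides up to the eaves at 170 mm, ridge at 186 mm. 0.25 to 0.5 kg. Origin at the centre of its underside; x along its depth (front face at x = -44 mm), z up. In the rack it stands on the rack floor with its x along the rack's x.
- flat_block: Flat-topped light-wood block, 88 x 46 mm, 178 mm high; origin at the centre of its underside; stands in the rack.
- short_block: Lowest flat-topped light-wood block, 88 x 46 mm, 160 mm high; origin at the centre of its underside; stands in the rack.
- round_block: Block with a half-round top, 88 x 46 mm, 180 mm high; origin at the centre of its underside; stands in the rack.
- step_block: Block with a stepped (narrower, 26 mm wide) top, 88 x 46 mm, shoulders at 152 mm, 181 mm high; origin at the centre of its underside; stands in the rack.
- blank: Flat cross-shaped brown cardboard blank of an end cap, 2 mm thick, taped to the bench (fixed). Centre panel 92 mm (x) by 50 mm (y) between dark fold lines, a 30 mm flap on each side. Origin at bench height under the middle of the centre panel, x along the panel's long side, z up.
- panel (a point): Middle of the centre panel of the blank, on its upper face (2 mm above the bench); axes as the blank's.
- press_block: Bystander: plain wooden pressing block lying flat, 120 mm long (y), 50 mm wide, 35 mm high; origin under its centre.
- yellow_bottle: Bystander: small yellow glue bottle, 57 mm across, 122 mm high; origin under its centre.
- iron_weight: Bystander: round grey weight with a knob, 58 mm across, 59 mm high; origin under its centre.
There are look-alikes about, which are no part of the job. What is shaped like the step_block but pink is not meant.

How it is judged:
By the outcome, as a careful person would: the job done as asked, in the order asked, and still so for the second after the job is handed in, with the robot touching nothing.
It also fails if it takes over 64 s, if anything falls off the work surface, if the arm or the gripper's body presses on something with over 40 N, if the wrist force passes 120 N, or if a joint passes its speed limit or range.

ROBOT

A 7-joint arm with a two-finger parallel gripper is mounted at the origin on a cart in front of the work surface, level with it; the furniture and walls round the work are solid. World frame = base frame: x ahead of the robot, y to its left, z up, the work surface at z = 0. Lengths are in mm, angles in rad, forces in N, time in s.
With the tool pointing down it reaches from about 400 to 850 mm from the base axis. Payload 4.5 kg.
Tool frame: the origin (TCP) lies at the very end of the fingers, on their centre line; the grasp point (between the pads) lies env.hold_point_z behind it (env.hold_point_z is the distance from the TCP to the grasp point, in mm); z points along the fingers, y is the line along which they close (so a half turn about z gives the same grasp; the last joint's range is limited). The gripper opens to 85 mm and grips with 20 to 120 N. Pads are 22 mm wide; open, the fingers measure 114 mm over their backs; the gripper's body (76 mm by 85 mm) begins 54 mm behind the grasp point. The pads swing forward as they close: fully open they stand 13 mm farther back than shut.
Start: joints at [1.21, 0.689, -0.195, 1.565, 0.157, 0.902, -0.215], TCP at [240.42, -576.934, 231.317] pointing down, gripper open.
Joint ranges: [-3.01, 3.01], [-0.46, 2.08], [-1.47, 1.51], [0.13, 2.56], [-1, 4.14], [0.04, 2.09], [-2.66, 2.66]. Speed limits (rad/s): [2.57, 2.57, 3.14, 3.14, 3.14, 3.14, 3.14].

INTERFACE

Orientations are given as a rotation vector (axis times angle).
In Python, from station import env gives the robot as it stands.
- The arm moves only by the tool apply_moves, never from a script. Its argument "moves" is a list of rows, each an object of numbers: "tx", "ty", "tz": the shift along the tool's x, y, z in mm; "rx", "ry", "rz": the turn, a rotation vector about the tool's x, y, z in degrees; "gripper": the gripper's target within -1 to 1 (shut at 1, half-way at 0, fully open at -1). A call has exactly 5 rows; each row shifts and turns the commanded pose from where the row before left it, along the tool's axes as they then stand; what a row does not reach is not made up. A row lasts 1/12 s, in which the tool goes at most 41.7 mm and 7.16 degrees, less where a joint would pass 70% of its speed; a pose out of reach is approached as far as the arm can. A call with a gripper value outside its range is refused whole. The fingers move at their own pace and stop on an object; the grip force is fixed at half the most. Time passes only in rows, so rows that do not move let the fingers close, or fill a call up. It gives the time, the measured TCP pose, the force, the opening and the grip force at its end, in the units of the state.
- env.state(): the state, without advancing time (a new reading comes with each control period).
- env.get_image(name): name is "scene" or "top"; returns a dict with "img" (420x560x3 uint8, blue, green, red), "depth" (420x560 float32, mm along the optical axis (not along the pixel's ray), 0 where there is no reading), "K" (3x3 intrinsics, pixels), "dist" ([k1, k2, p1, p2, k3] as OpenCV has them; the pictures are not rectified), "eye" and "rotation" of the camera in the world. Camera axes: x right, y down, z forward; pixel columns grow to the right and rows downward; lengths in mm; the calibration is good to about 2 mm. A picture is of the moment at which its call begins.
- env.hand_in(): hands the job in; it is judged then, once.
Trained networks look in the newest picture that a camera, given by its name, has taken for a name from the list of things; names that differ only in an ending like _2 or _b are one class to them, and where a whole thing is asked for, a point or a joint stands for the part that bears it (a point fixed in the world has none). Each returns a list of dicts, best first, with "score" (0 to 1); they miss things now and then, are a little off and sometimes report something else, mostly with a low value. They report only what shows in the picture. A call takes as long as a camera call. They do not tell look-alikes from the thing itself.
- env.recognise(camera, thing): "pixel" ([row, column] in pixels, amid what is visible of it).
- env.trace(camera, thing): "mask" (420x560 bool, what is visible of it) and "pixel" ([row, column] in pixels, amid what is visible of it).
The state is a dict: "clock": time; "joint_pos": joint angles; "qvel": joint speeds; "tau": joint torques, N m; "position": TCP position; "eef_rot": TCP orientation; "contact_force": force on the tool from outside, world axes, zero at the start; "torque": the same for the moment, N m; "gripper_width": finger opening in mm; "grasp_force": force on a finger pad.
Only numpy, scipy, OpenCV 4.12 (cv2) and the standard library are available. Lean on these libraries where they do the work, as an engineer would, in place of code of your own. Each camera call takes 0.05 s, during which the arm holds its last target. There are 200 camera calls.

## Working session

There is one attempt and no reset: what is moved stays moved. The work goes in short steps, Python scripts to look and compute and a tool call to move; the robot and the scene stay as the last step left them, time stands still between calls to the robot, and variables do not carry over. Pictures are saved under pics/ and viewed, at most 10 in all, crops included, and the job is handed in when it is done.

Besides the shell and the picture viewer there is one more tool, called after "Call:" as name(argument=value, ...), one argument or row to a line, values as JSON. apply_moves: Moves the arm, as the interface text tells. Its arguments: {"type":"object","properties":{"moves":{"type":"array","items":{"type":"object","properties":{"tx":{"type":"number"},"ty":{"type":"number"},"tz":{"type":"number"},"rx":{"type":"number"},"ry":{"type":"number"},"rz":{"type":"number"},"gripper":{"type":"number"}}}}},"required":["moves"]}

```bash
ls; mkdir -p pics; cat > h.py <<'E'
import numpy as np, cv2
from station import env
def world(im,px,depth=None):
    r,c=px
    u=cv2.undistortPoints(np.array([[[c,r]]],float),np.array(im["K"],float),np.array(im["dist"],float))[0,0]
    d=im["depth"][int(round(r)),int(round(c))] if depth is None else depth
    return np.array(im["eye"])+np.array(im["rotation"])@(np.array([u[0],u[1],1])*d)
def cloud(im):
    h,w=im["depth"].shape
    cc,rr=np.meshgrid(np.arange(w),np.arange(h))
    p=np.stack([cc.ravel(),rr.ravel()],1).astype(float)[:,None]
    u=cv2.undistortPoints(p,np.array(im["K"],float),np.array(im["dist"],float))[:,0]
    d=im["depth"].ravel()[:,None]
    P=np.hstack([u,np.ones((len(u),1))])*d
    P=P@np.array(im["rotation"]).T+np.array(im["eye"])
    P[d[:,0]==0]=np.nan
    return P.reshape(h,w,3)
def project(im,p):
    R=np.array(im["rotation"]).T; t=-R@np.array(im["eye"])
    q=cv2.projectPoints(np.array(p,float).reshape(-1,1,3),cv2.Rodrigues(R)[0],t,np.array(im["K"],float),np.array(im["dist"],float))[0][:,0]
    return q[:,::-1]
E
python3 - <<'E'
from h import *
print(env.state(), env.hold_point_z)
ims={}
for n in("scene","top"):
    im=env.get_image(n); ims[n]=im
    cv2.imwrite(f"pics/{n}0.png",im["img"]); np.save(f"{n}0.npy",im,allow_pickle=True)
    C=cloud(im); print(n,np.round(im["eye"]))
    for t in("gable_block","flat_block","short_block","round_block","step_block","blank","rack","press_block","yellow_bottle","iron_weight"):
        for d in env.trace(n,t)[:3]:
            m=d["mask"]; print(t,round(d["score"],2),np.round(d["pixel"]),m.sum(),np.round(np.nanmedian(C[m],0)),np.round(np.nanpercentile(C[m],97,axis=0)))
E
```

```text
pics
{'clock': 0.0, 'joint_pos': array([ 1.20977278,  0.68999408, -0.19452404,  1.5663863 ,  0.15729933,
        0.9024938 , -0.21509428]), 'qvel': array([ 0.00049657, -0.00066494, -0.00033187,  0.00031035, -0.00173908,
        0.00077159, -0.00148564]), 'tau': array([ 5.74534879e-04, -5.39612532e+01, -1.26669042e+00, -1.58545053e+01,
        9.01906576e-03,  9.56235715e-03,  2.07164231e-05]), 'position': array([ 240.10255646, -576.31351737,  230.46674609]), 'eef_rot': array([-3.07875665e+00, -6.15967626e-01,  7.81138058e-04]), 'contact_force': array([ 0.69135849,  0.14403326, -0.06166685]), 'torque': array([ 0.00363625, -0.0120781 , -0.00701249]), 'grasp_force': 0.0, 'gripper_width': 85.3351412105916} 18.700000000000003Traceback (most recent call last):
  File "<stdin>", line 7, in <module>
  File "h.py", line 15, in cloud
    P=P@np.array(im["rotation"]).T+np.array(im["eye"])
      ~~~~~~~~~~~~~~~~~~~~~~~~~~~~^~~~~~~~~~~~~~~~~~~~
ValueError: operands could not be broadcast together with shapes (235200,) (3,)
```

```bash
sed -i 's/np.array(im\["rotation"\])/rot(im)/g' h.py; cat >> h.py <<'E'
def rot(im):
    r=np.array(im["rotation"],float)
    return cv2.Rodrigues(r)[0] if r.size==3 else r
E
python3 - <<'E'
from h import *
for n in("scene","top"):
    im=env.get_image(n)
    cv2.imwrite(f"pics/{n}0.png",im["img"]); np.save(f"{n}0.npy",im,allow_pickle=True)
    C=cloud(im); print(n,np.round(im["eye"]),im["rotation"])
    for t in("gable_block","flat_block","short_block","round_block","step_block","blank","rack","press_block","yellow_bottle","iron_weight"):
        for d in env.trace(n,t)[:3]:
            m=d["mask"]; print(t,round(d["score"],2),np.round(d["pixel"]),m.sum(),np.round(np.nanmedian(C[m],0)),np.round(np.nanpercentile(C[m],97,axis=0)))
E
```

```text
scene [1057. -336.  824.] [-2.19481177 -1.27145545  0.41743219]
gable_block 0.77 [172. 346.] 989 [615. 108. 184.] [631. 140. 197.]
flat_block 0.81 [196. 311.] 1744 [619.   8. 164.] [649.  47. 191.]
short_block 0.68 [165. 361.] 621 [603. 164. 171.] [620. 185. 173.]
round_block 0.86 [156. 368.] 768 [592. 199. 180.] [610. 230. 192.]
step_block 0.95 [185. 332.] 744 [628.  66. 182.] [639.  92. 194.]
step_block 0.76 [226. 400.] 2205 [767. 170. 121.] [800. 202. 184.]
blank 0.73 [259. 187.] 2181 [ 522. -283.    3.] [ 591. -224.    5.]
blank 0.6 [167. 361.] 675 [604. 163. 171.] [620. 186. 174.]
rack 0.78 [220. 303.] 2613 [623.  11.  61.] [663. 240.  96.]
press_block 0.87 [291. 263.] 1315 [ 704. -170.   35.] [ 724. -112.   38.]
yellow_bottle 0.86 [320. 192.] 864 [ 716. -336.   92.] [ 730. -314.  125.]
iron_weight 0.85 [178. 234.] 428 [371. -75.  36.] [388. -44.  61.]
top [  37. -117.  770.] [-1.92172925  1.75452591 -0.56716481]
gable_block 0.67 [178. 206.] 1753 [544. 104. 161.] [622. 131. 194.]
flat_block 0.91 [173. 246.] 1680 [562.  14. 162.] [638.  40. 188.]
flat_block 0.6 [184. 158.] 1696 [
[... 223 characters left out ...]
[602. 219. 189.]
step_block 0.75 [121. 189.] 1632 [737. 175. 140.] [782. 218. 181.]
step_block 0.68 [179. 221.] 1552 [553.  60. 151.] [627.  83. 191.]
blank 0.75 [244. 373.] 2469 [ 513. -281.    1.] [ 587. -224.    4.]
rack 0.79 [218. 204.] 1508 [501. 101.  89.] [640. 225. 102.]
press_block 0.85 [176. 328.] 1144 [ 681. -167.   33.] [ 720. -110.   36.]
yellow_bottle 0.79 [170. 398.] 882 [ 684. -334.   74.] [ 709. -314.  122.]
yellow_bottle 0.54 [186. 157.] 1743 [525. 195. 158.] [602. 219. 189.]
iron_weight 0.81 [299. 279.] 735 [349. -74.  35.] [382. -48.  59.]
iron_weight 0.7 [185. 160.] 1650 [525. 195. 161.] [601. 218. 189.]
iron_weight 0.22 [178. 206.] 1668 [544. 104. 160.] [619. 128. 194.]
```

View pics/scene0.png

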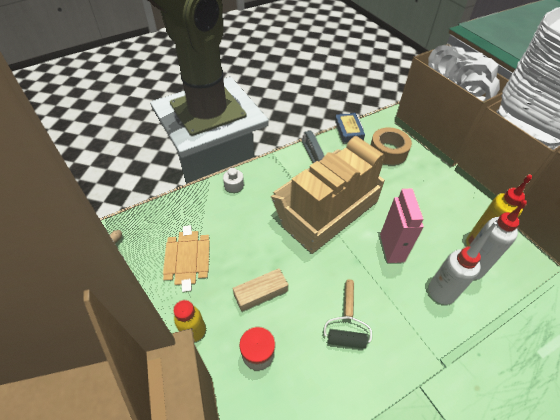

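View pics/top0.png

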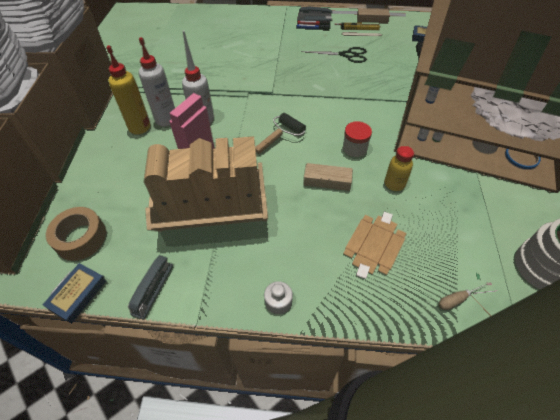

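```bash
python3 - <<'E'
from h import *
from scipy.optimize import minimize
for n in("scene","top"):
    im=np.load(f"{n}0.npy",allow_pickle=True).item(); C=cloud(im)
    env.get_image(n)
    T={}
    for t in("flat_block","step_block","gable_block","short_block","round_block"):
        ds=env.trace(n,t)
        if t=="step_block": ds=[d for d in ds if np.nanmedian(C[d["mask"]][:,0])<680]
        if not ds: print("none",t); continue
        T[t]=cv2.erode(ds[0]["mask"].astype(np.uint8),np.ones((2,2)))>0
    P=np.vstack([C[m] for m in T.values()]); P=P[~np.isnan(P[:,0])]
    if n=="top":
        Q=P[(P[:,2]>105)&(P[:,2]<150)]
        # front plane: lower x envelope, ransac
        best=0;rng=np.random.default_rng(0)
        for _ in range(500):
            a,b=Q[rng.choice(len(Q),2,False)][:,:2]
            d=(b-a); L=np.hypot(*d)
            if L<60: continue
            nn=np.array([-d[1],d[0]])/L; s=np.abs((Q[:,:2]-a)@nn)<2.5
            if s.sum()>best: best=s.sum();S=s
        F=Q[S]; c=F[:,:2].mean(0); v=np.linalg.svd(F[:,:2]-c)[2][0]; v*=np.sign(v[1])
        print("front plane centre",c,"dir",v,"yaw",np.degrees(np.arctan2(-v[0],v[1])),best,len(Q), "ext",np.percentile((F[:,:2]-c)@v,[1,99]))
    # each block top strip
    yaw=None
    for t,m in T.items():
        p=C[m]; p=p[~np.isnan(p[:,0])]; z=np.percentile(p[:,2],98); q=p[p[:,2]>z-4]
        c2=q[:,:2].mean(0); w=np.linalg.svd(q[:,:2]-c2)[2][0]
        print(n,t,"topz",round(z,1),"mean",c2.round(1),"axis",np.degrees(np.arctan2(w[1],w[0])).round(1),len(q))
    # blank
    m=env.trace(n,"blank")[0]["mask"]
    rc=np.argwhere(m)
    u=cv2.undistortPoints(rc[:,::-1].astype(float)[:,None],np.array(im["K"],float),np.array(im["dist"],float))[:,0]
    D=np.hstack([u,np.ones((len(u),1))])@rot(im).T; e=np.array(im["eye"])
    W=(e+D*((2-e[2])/D[:,2])[:,None])[:,:2]
    print("blank depth z",np.nanmedian(C[m][:,2]),"rect",cv2.minAreaRect(W.astype(np.float32)))
    # rasterised IoU fit
    g=np.stack(np.meshgrid(np.arange(-110,110,2.),np.arange(-110,110,2.)),-1).reshape(-1,2)+W.mean(0)
    px=project(im,np.hstack([g,np.full((len(g),1),2.)])); ii=np.clip(px.round().astype(int),0,[419,559]); ins=m[ii[:,0],ii[:,1]]
    def cost(x):
        a=x[2];R=np.array([[np.cos(a),-np.sin(a)],[np.sin(a),np.cos(a)]]); l=np.abs((g-x[:2])@R)
        sg=lambda k:1/(1+np.exp(np.clip(k,-40,40)))
        A=sg((l[:,0]-76)/1.)*sg((l[:,1]-25)/1.);B=sg((l[:,0]-46)/1.)*sg((l[:,1]-55)/1.)
        o=np.maximum(A,B); return 1-np.minimum(o,ins).sum()/np.maximum(o,ins).sum()
    R=[minimize(cost,[*W.mean(0),a],method="Nelder-Mead",options=dict(initial_simplex=None,maxiter=600)) for a in np.radians(range(-90,90,20))]
    for r in sorted(R,key=lambda r:r.fun)[:3]: print("blank",n,r.fun.round(3),r.x[:2].round(1),np.degrees(r.x[2]).round(1))
    if n=="top": a=cv2.resize(im["img"][135:240,135:280],None,fx=4,fy=4,interpolation=cv2.INTER_CUBIC); b=cv2.resize(im["img"][205:285,330:420],(a.shape[1]//2+80,0) if 0 else None,fx=4,fy=4,interpolation=cv2.INTER_CUBIC); b=b[:a.shape[0]]; 
    if n=="scene": s=cv2.resize(im["img"][130:250,265:400],None,fx=3,fy=3,interpolation=cv2.INTER_CUBIC)
h=600; can=np.zeros((h,800,3),np.uint8); a2=cv2.resize(a,(400,290)); can[:290,:400]=a2; s2=cv2.resize(s,(400,355))[:300]; can[300:600,:400]=s2; b2=cv2.resize(b,(400,355)); can[:355,400:]=b2
cv2.imwrite("pics/crop1.png",can)
E
```

```text
scene flat_block topz 191.0 mean [606.3  19.6] axis 9.4 545
scene step_block topz 193.9 mean [597.   65.6] axis 11.0 301
scene gable_block topz 197.5 mean [587.6 111. ] axis 11.6 135
scene short_block topz 173.7 mean [579.1 162.3] axis 10.7 287
scene round_block topz 192.8 mean [568.8 202.6] axis 11.0 186
blank depth z 2.468613776661414 rect ((518.3255615234375, -280.55328369140625), (115.76374816894531, 189.62318420410156), 63.097171783447266)
blank scene 0.217 [ 517.8 -279.7] -25.8
blank scene 0.217 [ 517.8 -279.7] -25.8
blank scene 0.217 [ 517.8 -279.7] -25.8
front plane centre [540.68086506 102.34976449] dir [-0.20388882  0.97899405] yaw 11.764459494864521 1405 1431 ext [-113.47580962  113.58551174]
top flat_block topz 188.6 mean [598.3  18. ] axis -168.3 611
top step_block topz 191.1 mean [588.2  64.7] axis -168.6 376
top gable_block topz 194.0 mean [581.  109.7] axis -168.3 197
top short_block topz 170.5 mean [569.4 155.2] axis -168.0 580
top round_block topz 189.2 mean [562.3 202.1] axis -169.7 350
blank depth z 0.831106013964586 rect ((518.2225952148438, -282.33831787109375), (113.7577896118164, 192.40296936035156), 63.519229888916016)
blank top 0.212 [ 516.3 -282. ] -25.4
blank top 0.212 [ 516.3 -282. ] 154.6
blank top 0.212 [ 516.3 -282. ] -25.4Traceback (most recent call last):
  File "<stdin>", line 50, in <module>
cv2.error: OpenCV(4.12.0) :-1: error: (-5:Bad argument) in function 'resize'
> Overload resolution failed:
>  - src data type = bool is not supported
>  - Expected Ptr<cv::UMat> for argument 'src'
```

```bash
cat >> h.py <<'E'
RO=np.array([539.7,102.2]); RY=np.radians(11.76)
def rack(x,y,z,o=None):
    c,s=np.cos(RY),np.sin(RY); return np.array([RO[0]+c*x-s*y,RO[1]+s*x+c*y,z])
def plan(target,R=None):
    """tool-axis shift (mm) and rotvec (deg) from present pose to target TCP / rotation"""
    s=env.state(); Rc=cv2.Rodrigues(s["eef_rot"])[0]
    print("at",s["position"].round(1),"d tool",(Rc.T@(np.array(target)-s["position"])).round(1))
    if R is not None: print("turn deg",np.degrees(cv2.Rodrigues(Rc.T@R)[0].ravel()).round(2))
def toolR(yaw,tilt=0):
    """tool x at yaw, z down, then tilted about its y: positive leans hand to -x"""
    a=yaw; B=np.array([[np.cos(a),np.sin(a),0],[np.sin(a),-np.cos(a),0],[0,0,-1.]]) 
    t=tilt; # z -> (sin t,0,-cos t) in yaw frame
    return B@cv2.Rodrigues(np.array([0,t,0.]))[0]
E
python3 - <<'E'
from h import *
im=np.load("top0.npy",allow_pickle=True).item(); sc=np.load("scene0.npy",allow_pickle=True).item()
def rect(im,c,half,z,k):
    gy,gx=np.mgrid[c[0]+half:c[0]-half:-1/k, c[1]+half:c[1]-half:-1/k]
    p=project(im,np.stack([gy.ravel(),gx.ravel(),np.full(gy.size,z)],1))
    return cv2.remap(im["img"],p[:,1].reshape(gy.shape).astype(np.float32),p[:,0].reshape(gy.shape).astype(np.float32),cv2.INTER_CUBIC)
can=np.zeros((600,800,3),np.uint8)
a=cv2.resize(im["img"][130:240,135:280],(400,303),interpolation=cv2.INTER_CUBIC); can[:303,:400]=a
for p in [(0,0,186),(88,0,186),(0,-23,170),(0,23,170),(0,-23,97),(0,23,97)]:
    q=project(im,rack(1+p[0],p[1],10+p[2])[None])[0]; cv2.circle(can,(int((q[1]-135)*400/145),int((q[0]-130)*303/110)),2,(0,0,255),-1)
b=cv2.resize(sc["img"][130:240,265:400],(364,297),interpolation=cv2.INTER_CUBIC); can[303:600,:364]=b
c=(517,-281)
for j,(n,i) in enumerate((("top",im),("scene",sc))):
    r=rect(i,c,100,2,1.5); r=np.ascontiguousarray(r[:300,:300])
    al=np.radians(-25.6); ca,sa=np.cos(al),np.sin(al)
    for L in ([(-46,-55),(-46,55)],[(46,-55),(46,55)],[(-76,-25),(76,-25)],[(-76,25),(76,25)]):
        w=[(c[0]+ca*x-sa*y,c[1]+sa*x+ca*y) for x,y in L]
        q=[(int((c[1]+100-Y)*1.5),int((c[0]+100-X)*1.5)) for X,Y in w]; 
        for e in q: cv2.circle(r,e,2,(0,0,255),-1)
    can[j*300:j*300+300,410:710]=r
cv2.imwrite("pics/crop1.png",can)
t=rack(128,0,300); print(t); plan(t,toolR(RY)); 
E
```

```text
[665.01326917 128.28801583 300.        ]
at [ 240.4 -576.9  231.3] d tool [ 663.2 -487.6  -68.7]
turn deg [ 0.   -0.   10.86]
```

View pics/crop1.png

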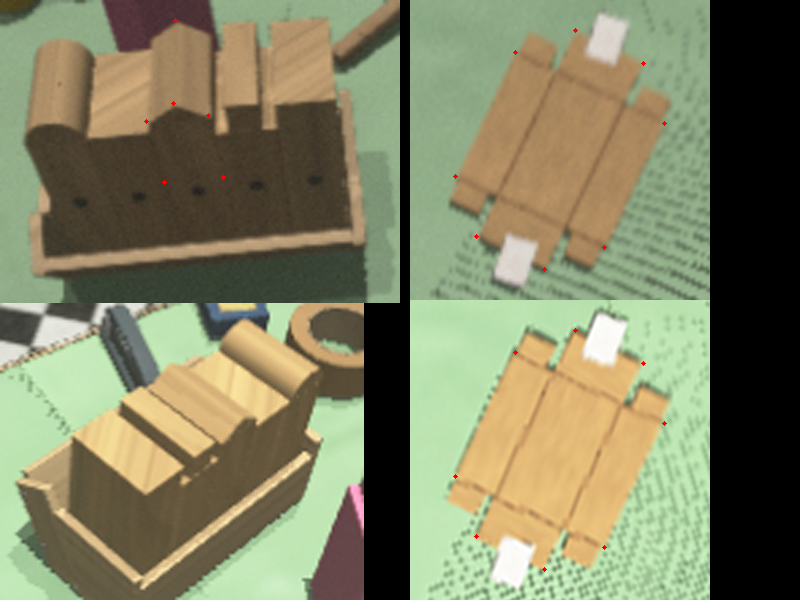

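```bash
sed -i 's/^RO=.*/RO=np.array([540.0,100.7]); RY=np.radians(11.76)/' h.py
python3 - <<'E'
from h import *
from scipy.ndimage import map_coordinates
from scipy.optimize import differential_evolution
s=np.linspace(-1,1,60)
L=[np.stack([44*s,0*s+y],1) for y in(-25,25)]+[np.stack([0*s+x,24*s],1) for x in(-46,46)]
N=[(0,1)]*2+[(1,0)]*2
for n in("top","scene"):
    im=np.load(f"{n}0.npy",allow_pickle=True).item(); g=cv2.cvtColor(im["img"],cv2.COLOR_BGR2GRAY).astype(float)
    def val(P,x):
        a=x[2];R=np.array([[np.cos(a),-np.sin(a)],[np.sin(a),np.cos(a)]])
        w=P@R.T+x[:2]; q=project(im,np.hstack([w,np.full((len(w),1),2.)]))
        return map_coordinates(g,q.T,order=1)
    def cost(x): return sum((val(l,x)-.5*np.minimum(val(l+4.5*np.array(k),x),60+0*s+200)-.5*val(l-4.5*np.array(k),x)).mean() for l,k in zip(L,N))
    r=differential_evolution(cost,[(505,530),(-293,-270),(-.56,-.33)],seed=1,maxiter=60)
    print(n,r.fun,r.x[:2].round(2),np.degrees(r.x[2]).round(2),[round((val(l,r.x)-.5*val(l+4.5*np.array(k),r.x)-.5*val(l-4.5*np.array(k),r.x)).mean(),1) for l,k in zip(L,N)])
E
```

```text
top -65.84183866860612 [ 517.37 -281.52] -25.29 [np.float64(-21.0), np.float64(-19.8), np.float64(-14.1), np.float64(-10.9)]
scene -103.00888679255257 [ 516.64 -279.68] -25.16 [np.float64(-27.9), np.float64(-29.0), np.float64(-25.0), np.float64(-21.0)]
```

Call:
apply_moves(
  moves=[
    {"tz":-16,"tx":32,"ty":-24,"rz":5.4},
    {"tz":-16,"tx":32,"ty":-24,"rz":5.4},
    {"tz":-16,"tx":26,"ty":-26},
    {"tz":-16,"tx":26,"ty":-26},
    {"tz":-6,"tx":29,"ty":-29,"gripper":1},
  ],
)

```text
invalid input
```

Call:
apply_moves(
  moves=[
    {"tx":32,"ty":-24,"tz":-14,"rx":0,"ry":0,"rz":5.4,"gripper":-1},
    {"tx":32,"ty":-24,"tz":-14,"rx":0,"ry":0,"rz":5.4,"gripper":-1},
    {"tx":26,"ty":-26,"tz":-14,"rx":0,"ry":0,"rz":0,"gripper":0},
    {"tx":26,"ty":-26,"tz":-14,"rx":0,"ry":0,"rz":0,"gripper":1},
    {"tx":28,"ty":-28,"tz":-12,"rx":0,"ry":0,"rz":0,"gripper":1},
  ],
)

```text
clock: 2.27
position: [345.9, -415.6, 299.8]
eef_rot: [3.124, 0.322, 0.001]
contact_force: [1.5, 0.5, -0.7]
gripper_width: 52.0
grasp_force: 0.0
```

Call:
apply_moves(
  moves=[
    {"tx":26,"ty":-29,"tz":0,"rx":0,"ry":0,"rz":0,"gripper":1},
    {"tx":26,"ty":-29,"tz":0,"rx":0,"ry":0,"rz":0,"gripper":1},
    {"tx":26,"ty":-29,"tz":0,"rx":0,"ry":0,"rz":0,"gripper":1},
    {"tx":26,"ty":-29,"tz":0,"rx":0,"ry":0,"rz":0,"gripper":1},
    {"tx":26,"ty":-29,"tz":0,"rx":0,"ry":0,"rz":0,"gripper":1},
  ],
)

```text
clock: 2.68
position: [443.6, -246.2, 299.1]
eef_rot: [3.125, 0.323, 0.001]
contact_force: [1.0, -0.8, -0.0]
gripper_width: 0.0
grasp_force: 0.0
```

Call:
apply_moves(
  moves=[
    {"tx":26,"ty":-29,"tz":0,"rx":0,"ry":0,"rz":0,"gripper":1},
    {"tx":26,"ty":-29,"tz":0,"rx":0,"ry":0,"rz":0,"gripper":1},
    {"tx":26,"ty":-29,"tz":0,"rx":0,"ry":0,"rz":0,"gripper":1},
    {"tx":26,"ty":-29,"tz":0,"rx":0,"ry":0,"rz":0,"gripper":1},
    {"tx":26,"ty":-29,"tz":0,"rx":0,"ry":0,"rz":0,"gripper":1},
  ],
)

```text
clock: 3.1
position: [541.2, -77.6, 299.1]
eef_rot: [3.125, 0.324, 0.001]
contact_force: [0.6, -0.3, -0.5]
gripper_width: 0.3
grasp_force: 0.0
```

Call:
apply_moves(
  moves=[
    {"tx":26,"ty":-29,"tz":0,"rx":0,"ry":0,"rz":0,"gripper":1},
    {"tx":26,"ty":-29,"tz":0,"rx":0,"ry":0,"rz":0,"gripper":1},
    {"tx":26,"ty":-29,"tz":0,"rx":0,"ry":0,"rz":0,"gripper":1},
    {"tx":26,"ty":-29,"tz":0,"rx":0,"ry":0,"rz":0,"gripper":1},
    {"tx":26,"ty":-22,"tz":0,"rx":0,"ry":0,"rz":0,"gripper":1},
  ],
)

```text
clock: 3.52
position: [639.7, 86.2, 299.0]
eef_rot: [-3.123, -0.328, 0.0]
contact_force: [0.6, 0.1, 0.0]
gripper_width: -0.3
grasp_force: 0.0
```

Call:
apply_moves(
  moves=[
    {"tx":17,"ty":-18,"tz":0,"rx":0,"ry":0,"rz":0,"gripper":1},
    {"tx":17,"ty":-17,"tz":0,"rx":0,"ry":0,"rz":0,"gripper":1},
    {"tx":0,"ty":0,"tz":30,"rx":0,"ry":0,"rz":0,"gripper":1},
    {"tx":0,"ty":0,"tz":30,"rx":0,"ry":0,"rz":0,"gripper":1},
    {"tx":0,"ty":0,"tz":0,"rx":0,"ry":0,"rz":0,"gripper":1},
  ],
)

```text
clock: 3.93
position: [661.5, 123.1, 232.6]
eef_rot: [3.123, 0.326, -0.019]
contact_force: [-1.1, -1.2, -1.5]
gripper_width: 0.3
grasp_force: 0.0
```

```bash
python3 - <<'E'
from h import *
plan(rack(128,0,165),toolR(RY))
im=env.get_image("scene"); cv2.imwrite("pics/s1.png",cv2.resize(im["img"][80:260,230:430],None,fx=3,fy=3))
E
```

```text
at [661.5 123.1 232.6] d tool [ 5.3 -2.8 67.5]
turn deg [0.04 0.69 0.15]
```

View pics/s1.png

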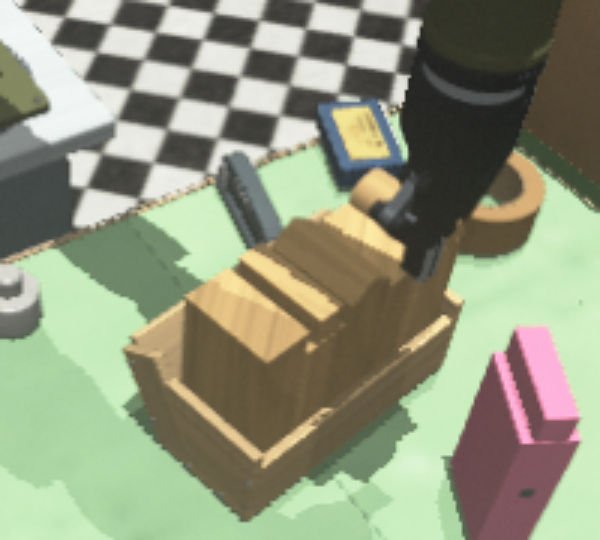

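Call:
apply_moves(
  moves=[
    {"tx":0,"ty":-3,"tz":25,"rx":0,"ry":0,"rz":0,"gripper":1},
    {"tx":0,"ty":0,"tz":25,"rx":0,"ry":0,"rz":0,"gripper":1},
    {"tx":0,"ty":0,"tz":17,"rx":0,"ry":0,"rz":0,"gripper":1},
    {"tx":-8,"ty":0,"tz":0,"rx":0,"ry":0,"rz":0,"gripper":1},
    {"tx":-6,"ty":0,"tz":0,"rx":0,"ry":0,"rz":0,"gripper":1},
  ],
)

```text
clock: 4.4
position: [651.4, 123.2, 172.6]
eef_rot: [3.125, 0.322, 0.001]
contact_force: [0.3, -0.1, 0.5]
gripper_width: -0.1
grasp_force: 0.0
```

Call:
apply_moves(
  moves=[
    {"tx":-5,"ty":0,"tz":0,"rx":0,"ry":0,"rz":0,"gripper":1},
    {"tx":-5,"ty":0,"tz":0,"rx":0,"ry":0,"rz":0,"gripper":1},
    {"tx":-5,"ty":0,"tz":0,"rx":0,"ry":0,"rz":0,"gripper":1},
    {"tx":-5,"ty":0,"tz":0,"rx":0,"ry":0,"rz":0,"gripper":1},
    {"tx":-5,"ty":0,"tz":0,"rx":0,"ry":0,"rz":0,"gripper":1},
  ],
)

```text
clock: 4.82
position: [627.8, 118.7, 173.1]
eef_rot: [-3.124, -0.323, -0.006]
contact_force: [2.6, 0.3, 1.6]
gripper_width: -0.4
grasp_force: 0.9
```

```bash
python3 - <<'E'
from h import *
plan(rack(26,0,165),toolR(RY))
im=env.get_image("scene"); cv2.imwrite("pics/s2.png",cv2.resize(im["img"][80:260,230:430],None,fx=3,fy=3))
E
```

```text
at [627.8 118.7 173.1] d tool [-63.6  -0.3   7.8]
turn deg [-0.01 -0.22  0.05]
```

View pics/s2.png

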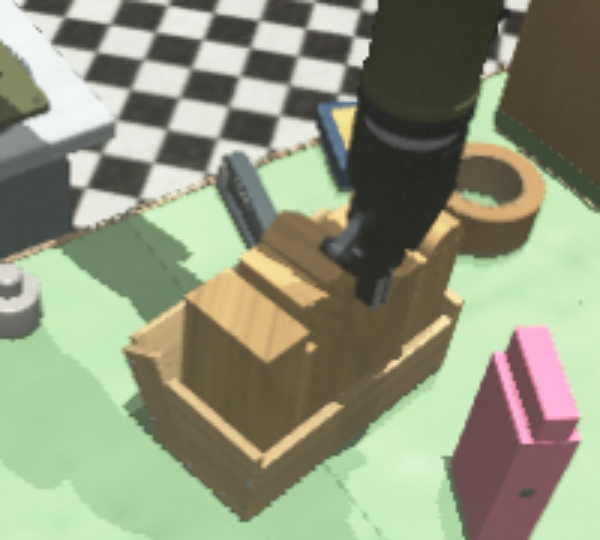

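Call:
apply_moves(
  moves=[
    {"tx":-5,"ty":0,"tz":0,"rx":0,"ry":0,"rz":0,"gripper":1},
    {"tx":-5,"ty":0,"tz":0,"rx":0,"ry":0,"rz":0,"gripper":1},
    {"tx":-5,"ty":0,"tz":0,"rx":0,"ry":0,"rz":0,"gripper":1},
    {"tx":-5,"ty":0,"tz":0,"rx":0,"ry":0,"rz":0,"gripper":1},
    {"tx":-5,"ty":0,"tz":0,"rx":0,"ry":0,"rz":0,"gripper":1},
  ],
)

```text
clock: 5.28
position: [601.4, 113.2, 171.6]
eef_rot: [3.125, 0.324, -0.001]
contact_force: [0.7, 0.7, 1.8]
gripper_width: -0.0
grasp_force: 0.6
```

Call:
apply_moves(
  moves=[
    {"tx":-5,"ty":0,"tz":0,"rx":0,"ry":0,"rz":0,"gripper":1},
    {"tx":-5,"ty":0,"tz":0,"rx":0,"ry":0,"rz":0,"gripper":1},
    {"tx":-5,"ty":0,"tz":0,"rx":0,"ry":0,"rz":0,"gripper":1},
    {"tx":-5,"ty":0,"tz":0,"rx":0,"ry":0,"rz":0,"gripper":1},
    {"tx":-5,"ty":0,"tz":0,"rx":0,"ry":0,"rz":0,"gripper":1},
  ],
)

```text
clock: 5.7
position: [576.9, 108.0, 171.6]
eef_rot: [3.125, 0.324, -0.001]
contact_force: [0.8, 0.1, -0.5]
gripper_width: -0.3
grasp_force: 0.1
```

```bash
python3 - <<'E'
from h import *
plan(rack(20,0,173),toolR(RY))
im=env.get_image("top"); cv2.imwrite("pics/s3.png",cv2.resize(im["img"][100:250,100:300],None,fx=3,fy=3))
E
```

```text
at [576.9 108.  171.6] d tool [-17.6  -0.4  -1.4]
turn deg [0.01 0.05 0.06]
```

View pics/s3.png

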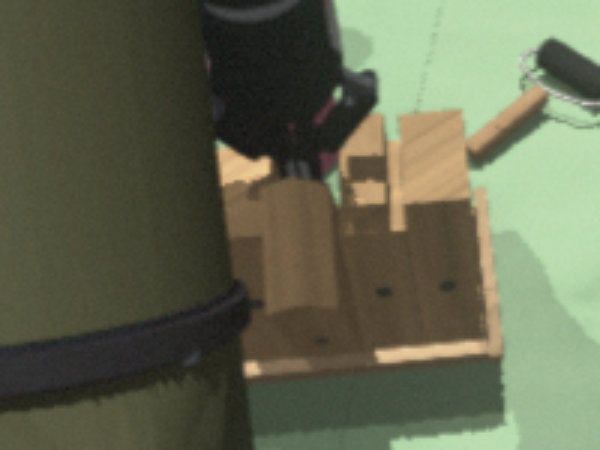

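Call:
apply_moves(
  moves=[
    {"tx":-4,"ty":0,"tz":0,"rx":0,"ry":0,"rz":0,"gripper":1},
    {"tx":-4,"ty":0,"tz":0,"rx":0,"ry":0,"rz":0,"gripper":1},
    {"tx":-4,"ty":0,"tz":0,"rx":0,"ry":0,"rz":0,"gripper":1},
    {"tx":-3,"ty":0,"tz":0,"rx":0,"ry":0,"rz":0,"gripper":1},
    {"tx":-3,"ty":0,"tz":0,"rx":0,"ry":0,"rz":0,"gripper":1},
  ],
)

```text
clock: 6.17
position: [559.8, 104.5, 171.8]
eef_rot: [3.125, 0.324, -0.0]
contact_force: [-0.2, 0.2, 0.2]
gripper_width: 0.3
grasp_force: 0.0
```

Call:
apply_moves(
  moves=[
    {"tx":-2,"ty":0,"tz":0,"rx":0,"ry":0,"rz":0,"gripper":1},
    {"tx":-2,"ty":0,"tz":0,"rx":0,"ry":0,"rz":0,"gripper":1},
    {"tx":0,"ty":0,"tz":0,"rx":0,"ry":0,"rz":0,"gripper":1},
    {"tx":0,"ty":0,"tz":0,"rx":0,"ry":0,"rz":0,"gripper":1},
    {"tx":0,"ty":0,"tz":0,"rx":0,"ry":0,"rz":0,"gripper":1},
  ],
)

```text
clock: 6.58
position: [556.5, 103.8, 171.8]
eef_rot: [-3.125, -0.323, -0.0]
contact_force: [0.2, -0.9, -0.1]
gripper_width: -0.1
grasp_force: 0.0
```

```bash
python3 - <<'E'
from h import *
plan(rack(20,0,173),toolR(RY)); print(env.state()["contact_force"])
im=env.get_image("scene"); C=cloud(im)
for d in env.trace("scene","gable_block")[:3]:
    p=C[d["mask"]]; q=(p[:,:2]-RO)@np.array([[np.cos(RY),-np.sin(RY)],[np.sin(RY),np.cos(RY)]])
    print(d["score"],d["pixel"],np.nanpercentile(q,[2,50,98],axis=0).round(),np.nanpercentile(p[:,2],[2,50,98]).round())
E
```

```text
at [556.5 103.8 171.8] d tool [ 3.3 -0.3 -1.2]
turn deg [ 0.   -0.02  0.06]
[ 0.20599562 -0.85107525 -0.06945689]
0.78 [155.8, 310.7] [[-84. -21.]
 [-41. -17.]
 [ 70.  20.]] [ 67. 168. 198.]
```

Call:
apply_moves(
  moves=[
    {"tx":4,"ty":0,"tz":-2,"rx":0,"ry":0,"rz":0,"gripper":1},
    {"tx":0,"ty":0,"tz":-35,"rx":0,"ry":0,"rz":0,"gripper":1},
    {"tx":0,"ty":0,"tz":-40,"rx":0,"ry":0,"rz":0,"gripper":1},
    {"tx":0,"ty":0,"tz":-40,"rx":0,"ry":0,"rz":0,"gripper":0},
    {"tx":0,"ty":0,"tz":-30,"rx":0,"ry":0,"rz":0,"gripper":-1},
  ],
)

```text
clock: 7.1
position: [561.2, 104.9, 322.3]
eef_rot: [-3.124, -0.323, -0.006]
contact_force: [0.7, 1.2, 0.4]
gripper_width: 23.8
grasp_force: 0.0
```

```bash
python3 - <<'E'
from h import *
print(env.state()["position"])
A=np.array([[np.cos(RY),-np.sin(RY)],[np.sin(RY),np.cos(RY)]])
can=[]
for n in("scene","top"):
    im=env.get_image(n); C=cloud(im); np.save(f"{n}1.npy",im,allow_pickle=True)
    for d in env.trace(n,"gable_block")[:1]:
        m=cv2.erode(d["mask"].astype(np.uint8),np.ones((3,3)))>0
        p=C[m]; p=p[~np.isnan(p[:,0])]; q=np.hstack([(p[:,:2]-RO)@A,p[:,2:]]); np.save(f"g_{n}.npy",q)
        print(n,d["score"],np.round(d["pixel"]),len(q),np.percentile(q,[2,50,98],axis=0).round().tolist())
    r=im["img"][90:240,230:430] if n=="scene" else im["img"][130:240,100:300]
    can.append(cv2.resize(r,None,fx=2.5,fy=2.5,interpolation=cv2.INTER_CUBIC)[:300])
cv2.imwrite("pics/s4.png",np.vstack(can))
E
```

```text
[561.23914709 104.8848842  322.31548126]
scene 0.94 [154. 319.] 832 [[-80.0, -21.0, 67.0], [-20.0, -9.0, 176.0], [70.0, 21.0, 208.0]]
top 0.56 [195. 203.] 1129 [[-91.0, -21.0, 99.0], [-54.0, -5.0, 178.0], [-16.0, 20.0, 206.0]]
```

View pics/s4.png

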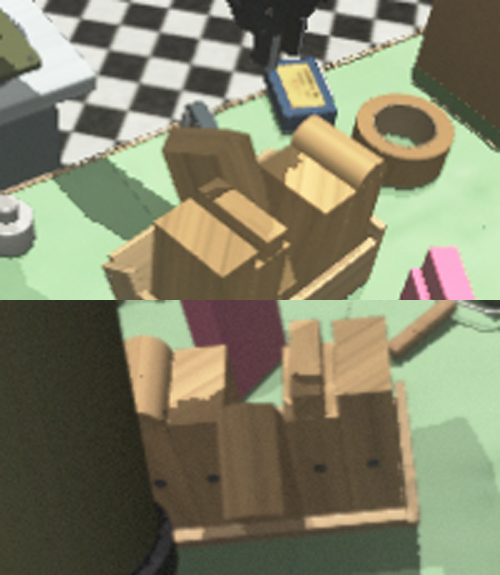

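```bash
python3 - <<'E'
from h import *
from scipy.optimize import least_squares
q={n:np.load(f"g_{n}.npy") for n in("scene","top")}
sl=np.arctan2(16,23)
def sd(p,x):
    x0,th,y0,yaw,z0=x; 
    dx=p[:,0]-x0; dy=p[:,1]-y0; c,s=np.cos(yaw),np.sin(yaw); dx,dy=c*dx+s*dy,-s*dx+c*dy
    dz=p[:,2]-z0
    a=dx*np.cos(th)+dz*np.sin(th); h=-dx*np.sin(th)+dz*np.cos(th); y=np.abs(dy)
    return np.max([-a,a-88,y-23,-h,(h-186)*np.cos(sl)+y*np.sin(sl)],0)
for k in("scene","top","both"):
    P=np.vstack(list(q.values())) if k=="both" else q[k]
    r=least_squares(lambda x:np.r_[sd(P,x), (x[4]-10)/.05, (x[3])/.002],[0,.54,0,0,10],loss="soft_l1",f_scale=1.5)
    print(k,r.x[0].round(1),np.degrees(r.x[1]).round(1),r.x[2].round(1),np.degrees(r.x[3]).round(2),r.x[4].round(1),np.median(np.abs(sd(P,r.x))).round(2))
E
```

```text
scene 0.6 31.8 2.6 -1.74 11.0 0.72
top 3.4 32.1 2.0 0.01 8.7 0.6
both 3.1 32.2 2.1 -0.3 8.9 0.87
```

```bash
python3 - <<'E'
from h import *
plan(rack(-63,1,252),toolR(RY,np.radians(15)))
E
```

```text
at [560.6 104.6 319.5] d tool [-84.1  -1.5  67.4]
turn deg [-0.   14.89  0.05]
```

Call:
apply_moves(
  moves=[
    {"tx":-28,"ty":-0.5,"tz":10,"rx":0,"ry":0,"rz":0,"gripper":-1},
    {"tx":-28,"ty":-0.5,"tz":15,"rx":0,"ry":0,"rz":0,"gripper":-1},
    {"tx":-28,"ty":-0.5,"tz":15,"rx":0,"ry":5,"rz":0,"gripper":-1},
    {"tx":0,"ty":0,"tz":0,"rx":0,"ry":5,"rz":0,"gripper":-1},
    {"tx":0,"ty":0,"tz":0,"rx":0,"ry":5,"rz":0,"gripper":-1},
  ],
)

```text
clock: 7.72
position: [477.8, 88.5, 278.0]
eef_rot: [-3.076, -0.318, -0.387]
contact_force: [0.2, -0.4, 0.4]
gripper_width: 85.5
grasp_force: 0.0
```

Call:
apply_moves(
  moves=[
    {"tx":0,"ty":0,"tz":0,"rx":0,"ry":0,"rz":0,"gripper":-1},
    {"tx":0,"ty":0,"tz":0,"rx":0,"ry":0,"rz":0,"gripper":-1},
    {"tx":0,"ty":0,"tz":0,"rx":0,"ry":0,"rz":0,"gripper":-1},
    {"tx":0,"ty":0,"tz":0,"rx":0,"ry":0,"rz":0,"gripper":-1},
    {"tx":0,"ty":0,"tz":0,"rx":0,"ry":0,"rz":0,"gripper":-1},
  ],
)

```text
clock: 8.13
position: [482.4, 89.8, 280.3]
eef_rot: [-3.075, -0.318, -0.391]
contact_force: [-0.2, -0.1, 0.1]
gripper_width: 85.4
grasp_force: 0.0
```

```bash
python3 - <<'E'
from h import *
print(env.state()["joint_pos"].round(2))
plan(rack(-35,1,145),toolR(RY,np.radians(15)))
E
```

```text
[-0.2   0.35 -0.12  2.13  0.17  0.42 -1.83]
at [482.4  89.8 280.3] d tool [-1.100e+01  1.000e-01  1.369e+02]
turn deg [0.   0.52 0.05]
```

Call:
apply_moves(
  moves=[
    {"tx":-11,"ty":0,"tz":0,"rx":0,"ry":0.5,"rz":0,"gripper":-1},
    {"tx":0,"ty":0,"tz":25,"rx":0,"ry":0,"rz":0,"gripper":-1},
    {"tx":0,"ty":0,"tz":25,"rx":0,"ry":0,"rz":0,"gripper":-1},
    {"tx":0,"ty":0,"tz":20,"rx":0,"ry":0,"rz":0,"gripper":-1},
    {"tx":0,"ty":0,"tz":0,"rx":0,"ry":0,"rz":0,"gripper":-1},
  ],
)

```text
clock: 8.55
position: [488.1, 90.9, 206.8]
eef_rot: [-3.075, -0.319, -0.396]
contact_force: [0.6, 0.1, -0.1]
gripper_width: 85.6
grasp_force: 0.0
```

```bash
python3 - <<'E'
from h import *
plan(rack(-35,1,145),toolR(RY,np.radians(15)))
im=env.get_image("scene"); a=cv2.resize(im["img"][90:240,230:400],None,fx=3,fy=3,interpolation=cv2.INTER_CUBIC)
cv2.imwrite("pics/s5.png",a)
E
```

```text
at [488.1  90.9 206.8] d tool [ 1.6 -0.  64.3]
turn deg [0.04 0.33 0.09]
```

View pics/s5.png

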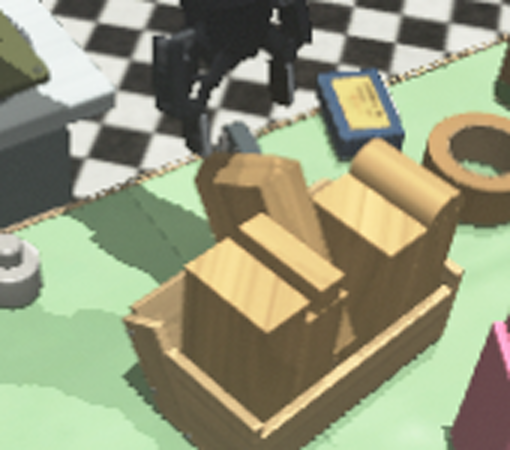

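Call:
apply_moves(
  moves=[
    {"tx":1,"ty":0,"tz":16,"rx":0,"ry":0,"rz":0,"gripper":-1},
    {"tx":0,"ty":0,"tz":16,"rx":0,"ry":0,"rz":0,"gripper":-1},
    {"tx":0,"ty":0,"tz":16,"rx":0,"ry":0,"rz":0,"gripper":-1},
    {"tx":0,"ty":0,"tz":16,"rx":0,"ry":0,"rz":0,"gripper":-1},
    {"tx":0,"ty":0,"tz":0,"rx":0,"ry":0,"rz":0,"gripper":-1},
  ],
)

```text
clock: 9.02
position: [507.5, 94.7, 153.5]
eef_rot: [-3.074, -0.32, -0.398]
contact_force: [0.5, 0.3, -0.4]
gripper_width: 85.7
grasp_force: 0.0
```

Call:
apply_moves(
  moves=[
    {"tx":0,"ty":0,"tz":0,"rx":0,"ry":0,"rz":0,"gripper":-0.6},
    {"tx":0,"ty":0,"tz":0,"rx":0,"ry":0,"rz":0,"gripper":-0.3},
    {"tx":0,"ty":0,"tz":0,"rx":0,"ry":0,"rz":0,"gripper":0.0},
    {"tx":0,"ty":0,"tz":0,"rx":0,"ry":0,"rz":0,"gripper":1},
    {"tx":0,"ty":0,"tz":0,"rx":0,"ry":0,"rz":0,"gripper":1},
  ],
)

```text
clock: 9.43
position: [506.5, 94.5, 155.1]
eef_rot: [-3.073, -0.318, -0.4]
contact_force: [-2.1, 0.2, 5.1]
gripper_width: 45.0
grasp_force: 60.4
```

Call:
apply_moves(
  moves=[
    {"tx":0,"ty":0,"tz":0,"rx":0,"ry":0,"rz":0,"gripper":1},
    {"tx":0,"ty":0,"tz":0,"rx":0,"ry":0,"rz":0,"gripper":1},
    {"tx":0,"ty":0,"tz":0,"rx":0,"ry":0,"rz":0,"gripper":1},
    {"tx":0,"ty":0,"tz":0,"rx":0,"ry":0,"rz":0,"gripper":1},
    {"tx":0,"ty":0,"tz":0,"rx":0,"ry":0,"rz":0,"gripper":1},
  ],
)

```text
clock: 9.85
position: [506.4, 94.5, 155.0]
eef_rot: [-3.074, -0.318, -0.4]
contact_force: [-1.1, -0.1, 5.8]
gripper_width: 45.1
grasp_force: 60.4
```

Call:
apply_moves(
  moves=[
    {"tx":0,"ty":0,"tz":-5,"rx":0,"ry":0,"rz":0,"gripper":1},
    {"tx":0,"ty":0,"tz":-8,"rx":0,"ry":0,"rz":0,"gripper":1},
    {"tx":0,"ty":0,"tz":-10,"rx":0,"ry":0,"rz":0,"gripper":1},
    {"tx":0,"ty":0,"tz":-10,"rx":0,"ry":0,"rz":0,"gripper":1},
    {"tx":0,"ty":0,"tz":-10,"rx":0,"ry":0,"rz":0,"gripper":1},
  ],
)

```text
clock: 10.27
position: [494.1, 91.6, 195.9]
eef_rot: [-3.076, -0.318, -0.394]
contact_force: [-0.1, -0.2, -4.2]
gripper_width: 45.5
grasp_force: 62.5
```

Call:
apply_moves(
  moves=[
    {"tx":0,"ty":0,"tz":-15,"rx":0,"ry":0,"rz":0,"gripper":1},
    {"tx":0,"ty":0,"tz":-15,"rx":0,"ry":0,"rz":0,"gripper":1},
    {"tx":0,"ty":0,"tz":-15,"rx":0,"ry":0,"rz":0,"gripper":1},
    {"tx":0,"ty":0,"tz":-15,"rx":0,"ry":0,"rz":0,"gripper":1},
    {"tx":0,"ty":0,"tz":-15,"rx":0,"ry":0,"rz":0,"gripper":1},
  ],
)

```text
clock: 10.68
position: [474.9, 87.6, 268.6]
eef_rot: [-3.076, -0.318, -0.393]
contact_force: [1.3, -0.1, -4.0]
gripper_width: 45.2
grasp_force: 62.4
```

```bash
python3 - <<'E'
from h import *
s=env.state(); print(s["position"],s["contact_force"],s["torque"],s["gripper_width"],s["joint_pos"].round(2))
A=np.array([[np.cos(RY),-np.sin(RY)],[np.sin(RY),np.cos(RY)]])
im=env.get_image("scene"); C=cloud(im)
for t in("gable_block","step_block","short_block"):
  for d in env.trace("scene",t)[:1]:
    p=C[d["mask"]]; q=(p[:,:2]-RO)@A; print(t,d["score"],d["pixel"],np.nanpercentile(q,[2,50,98],axis=0).round().tolist(),np.nanpercentile(p[:,2],[2,50,98]).round())
cv2.imwrite("pics/s6.png",cv2.resize(im["img"][40:240,200:420],None,fx=2.5,fy=2.5,interpolation=cv2.INTER_CUBIC))
E
```

```text
[474.86876327  87.57292517 268.61654287] [ 1.28757031 -0.10484313 -3.967396  ] [-0.16086895  0.63195614  0.00273875] 45.17627047581197 [-0.11  0.37 -0.25  2.16  0.33  0.39 -2.  ]
gable_block 0.55 [130.4, 317.4] [[-97.0, -23.0], [-26.0, -19.0], [37.0, 20.0]] [172. 241. 318.]
step_block 0.84 [228.5, 403.0] [[180.0, -3.0], [235.0, 21.0], [272.0, 69.0]] [ -4. 119. 184.]
short_block 0.9 [174.7, 354.0] [[12.0, 23.0], [68.0, 30.0], [89.0, 72.0]] [ 36. 147. 174.]
```

View pics/s6.png

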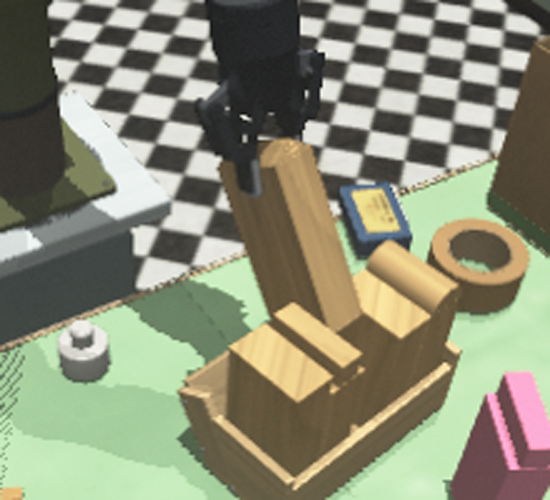

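Call:
apply_moves(
  moves=[
    {"tx":0,"ty":0,"tz":-18,"rx":0,"ry":0,"rz":0,"gripper":1},
    {"tx":0,"ty":0,"tz":-20,"rx":0,"ry":0,"rz":0,"gripper":1},
    {"tx":0,"ty":0,"tz":-20,"rx":0,"ry":0,"rz":0,"gripper":1},
    {"tx":0,"ty":0,"tz":-20,"rx":0,"ry":0,"rz":0,"gripper":1},
    {"tx":0,"ty":0,"tz":-8,"rx":0,"ry":0,"rz":0,"gripper":1},
  ],
)

```text
clock: 11.3
position: [455.1, 83.9, 352.0]
eef_rot: [-3.074, -0.318, -0.398]
contact_force: [1.1, -0.2, -4.4]
gripper_width: 45.0
grasp_force: 63.7
```

Call:
apply_moves(
  moves=[
    {"tx":0,"ty":0,"tz":0,"rx":0,"ry":-3,"rz":0,"gripper":1},
    {"tx":0,"ty":0,"tz":0,"rx":0,"ry":-3,"rz":0,"gripper":1},
    {"tx":0,"ty":0,"tz":0,"rx":0,"ry":-3,"rz":0,"gripper":1},
    {"tx":0,"ty":0,"tz":0,"rx":0,"ry":-3,"rz":0,"gripper":1},
    {"tx":0,"ty":0,"tz":0,"rx":0,"ry":-3,"rz":0,"gripper":1},
  ],
)

```text
clock: 11.72
position: [455.2, 83.6, 349.8]
eef_rot: [3.123, 0.323, -0.014]
contact_force: [1.3, 0.3, -4.7]
gripper_width: 45.1
grasp_force: 63.6
```

```bash
python3 - <<'E'
from h import *
s=env.state(); print(s["contact_force"],s["gripper_width"],s["joint_pos"].round(2))
plan([518.4,-281.3,300],toolR(np.radians(-25.2)))
E
```

```text
[ 1.27393481  0.3392459  -4.73804674] 45.137682685729835 [-0.02  0.34 -0.36  1.84  0.14  0.99 -1.81]
at [455.2  83.6 349.8] d tool [-12.3 370.1  50.4]
turn deg [ 0.24  0.48 37.  ]
```

Call:
apply_moves(
  moves=[
    {"tx":-1,"ty":15,"tz":0,"rx":0,"ry":0,"rz":0,"gripper":1},
    {"tx":-1,"ty":30,"tz":0,"rx":0,"ry":0,"rz":0,"gripper":1},
    {"tx":-1,"ty":30,"tz":0,"rx":0,"ry":0,"rz":0,"gripper":1},
    {"tx":-1,"ty":30,"tz":0,"rx":0,"ry":0,"rz":0,"gripper":1},
    {"tx":-1,"ty":30,"tz":0,"rx":0,"ry":0,"rz":0,"gripper":1},
  ],
)

```text
clock: 12.13
position: [478.0, -50.8, 349.6]
eef_rot: [3.123, 0.324, -0.011]
contact_force: [1.0, -0.4, -5.1]
gripper_width: 45.0
grasp_force: 63.8
```

Call:
apply_moves(
  moves=[
    {"tx":-1,"ty":30,"tz":0,"rx":0,"ry":0,"rz":0,"gripper":1},
    {"tx":-1,"ty":30,"tz":0,"rx":0,"ry":0,"rz":0,"gripper":1},
    {"tx":-1,"ty":30,"tz":0,"rx":0,"ry":0,"rz":0,"gripper":1},
    {"tx":-1,"ty":30,"tz":0,"rx":0,"ry":0,"rz":0,"gripper":1},
    {"tx":-1,"ty":30,"tz":0,"rx":0,"ry":0,"rz":0,"gripper":1},
  ],
)

```text
clock: 12.55
position: [503.7, -198.8, 349.5]
eef_rot: [3.124, 0.323, -0.011]
contact_force: [1.1, 0.0, -3.8]
gripper_width: 45.2
grasp_force: 63.8
```

Call:
apply_moves(
  moves=[
    {"tx":-1,"ty":30,"tz":0,"rx":0,"ry":0,"rz":0,"gripper":1},
    {"tx":-1,"ty":30,"tz":0,"rx":0,"ry":0,"rz":0,"gripper":1},
    {"tx":0,"ty":25,"tz":10,"rx":0,"ry":0,"rz":4,"gripper":1},
    {"tx":0,"ty":0,"tz":20,"rx":0,"ry":0,"rz":5,"gripper":1},
    {"tx":0,"ty":0,"tz":20,"rx":0,"ry":0,"rz":5,"gripper":1},
  ],
)

```text
clock: 12.97
position: [518.9, -283.8, 299.0]
eef_rot: [3.137, -0.073, -0.008]
contact_force: [0.8, 0.6, -5.1]
gripper_width: 45.3
grasp_force: 64.0
```

Call:
apply_moves(
  moves=[
    {"tx":0,"ty":0,"tz":0,"rx":0,"ry":0,"rz":5,"gripper":1},
    {"tx":0,"ty":0,"tz":0,"rx":0,"ry":0,"rz":5,"gripper":1},
    {"tx":0,"ty":0,"tz":0,"rx":0,"ry":0,"rz":5,"gripper":1},
    {"tx":0,"ty":0,"tz":0,"rx":0,"ry":0,"rz":5,"gripper":1},
    {"tx":0,"ty":0,"tz":0,"rx":0,"ry":0,"rz":3,"gripper":1},
  ],
)

```text
clock: 13.38
position: [518.8, -280.7, 299.3]
eef_rot: [3.061, -0.69, -0.011]
contact_force: [0.1, 0.8, -5.2]
gripper_width: 45.3
grasp_force: 64.2
```

Call:
apply_moves(
  moves=[
    {"tx":0,"ty":0,"tz":0,"rx":0,"ry":-4,"rz":0,"gripper":1},
    {"tx":0,"ty":0,"tz":0,"rx":0,"ry":-4,"rz":0,"gripper":1},
    {"tx":0,"ty":0,"tz":0,"rx":0,"ry":-4,"rz":0,"gripper":1},
    {"tx":0,"ty":0,"tz":0,"rx":0,"ry":-4.5,"rz":0,"gripper":1},
    {"tx":0,"ty":0,"tz":0,"rx":0,"ry":0,"rz":0,"gripper":1},
  ],
)

```text
clock: 13.8
position: [520.7, -281.1, 297.3]
eef_rot: [-2.976, 0.665, 0.445]
contact_force: [0.5, -0.6, -5.6]
gripper_width: 45.4
grasp_force: 64.1
```

```bash
cat > fit.py <<'E'
from h import *
from scipy.optimize import least_squares
sl=np.arctan2(16,23); BL=np.array([517.0,-280.6]); BY=np.radians(-25.2)
def sdf(P,x):
    R=cv2.Rodrigues(np.array([x[3],x[4],0.]))[0]; R=cv2.Rodrigues(np.array([0,0,x[5]]))[0]@R
    l=(P-x[:3])@R; y=np.abs(l[:,1])
    return np.max([np.abs(l[:,0])-44,y-23,-l[:,2],(l[:,2]-186)*np.cos(sl)+y*np.sin(sl)],0)
def fit(x0,ztop=1e9,show=True):
    Q=[]
    for n in("scene","top"):
        im=env.get_image(n); C=cloud(im)
        ds=[d for d in env.trace(n,"gable_block") if np.linalg.norm(np.nanmedian(C[d["mask"]],0)[:2]-x0[:2])<70]
        if not ds: print("none",n); continue
        m=cv2.erode(ds[0]["mask"].astype(np.uint8),np.ones((3,3)))>0
        p=C[m]; p=p[~np.isnan(p[:,0])]; p=p[(np.abs(sdf(p,x0))<15)&(p[:,2]<ztop)]; Q.append(p)
        r=least_squares(lambda x:sdf(p,x),x0,loss="soft_l1",f_scale=1.5,x_scale=[1,1,1,.01,.01,.01])
        if show: print(n,len(p),r.x[:3].round(1),np.degrees(r.x[3:]).round(1),np.median(np.abs(r.fun)).round(2))
    P=np.vstack(Q)
    r=least_squares(lambda x:sdf(P,x),x0,loss="soft_l1",f_scale=1.5,x_scale=[1,1,1,.01,.01,.01])
    print("both",r.x[:3].round(1),"roll pitch yaw",np.degrees(r.x[3:]).round(2),np.median(np.abs(sdf(P,r.x))).round(2))
    return r.x
def grip_pred():
    s=env.state(); return s
E
python3 - <<'E'
from fit import *
x0=np.array([519,-281,298-142.,0,0,BY])
s=env.state(); R=cv2.Rodrigues(s["eef_rot"])[0]
print(s["position"],"tool z",R[:,2].round(3),"tilt",np.degrees(np.arccos(-R[2,2])).round(2),"tool y",R[:,1].round(3))
x=fit(x0); 
np.save("x1.npy",x); print(np.degrees(np.arctan2(-R[0,1],R[1,1])) )
E
```

```text
[ 520.68146263 -281.1291016   297.25145302] tool z [-0.266  0.12  -0.957] tilt 16.95 tool y [-0.425 -0.905  0.004]
scene 2058 [ 518.9 -278.8  155.2] [  0.3  -0.3 -25.3] 0.4
top 2373 [ 518.6 -280.7  155.7] [ -0.2  -0.2 -25.6] 0.5
both [ 519.2 -278.9  155.6] roll pitch yaw [  0.39  -0.26 -25.1 ] 0.49
154.84164603766845
```

Call:
apply_moves(
  moves=[
    {"tx":4.7,"ty":1.5,"tz":19.4,"rx":0,"ry":0,"rz":0,"gripper":1},
    {"tx":7.3,"ty":0,"tz":23.9,"rx":0,"ry":0,"rz":0,"gripper":1},
    {"tx":7.3,"ty":0,"tz":23.9,"rx":0,"ry":0,"rz":0,"gripper":1},
    {"tx":7.3,"ty":0,"tz":23.9,"rx":0,"ry":0,"rz":0,"gripper":1},
    {"tx":5.8,"ty":0,"tz":19.1,"rx":0,"ry":0,"rz":0,"gripper":1},
  ],
)

```text
clock: 14.42
position: [516.9, -282.1, 185.7]
eef_rot: [-2.978, 0.666, 0.437]
contact_force: [0.6, 0.1, -4.9]
gripper_width: 45.1
grasp_force: 64.2
```

Call:
apply_moves(
  moves=[
    {"tx":2.9,"ty":0,"tz":9.6,"rx":0,"ry":0,"rz":0,"gripper":1},
    {"tx":0,"ty":0,"tz":0,"rx":0,"ry":0,"rz":0,"gripper":1},
    {"tx":0,"ty":0,"tz":0,"rx":0,"ry":0,"rz":0,"gripper":1},
    {"tx":0,"ty":0,"tz":0,"rx":0,"ry":0,"rz":0,"gripper":1},
    {"tx":0,"ty":0,"tz":0,"rx":0,"ry":0,"rz":0,"gripper":1},
  ],
)

```text
clock: 14.83
position: [518.8, -282.8, 178.3]
eef_rot: [-2.978, 0.667, 0.433]
contact_force: [0.6, 0.3, -4.6]
gripper_width: 45.2
grasp_force: 64.1
```

```bash
python3 - <<'E'
from fit import *
s=env.state(); R=cv2.Rodrigues(s["eef_rot"])[0]
print(s["position"],"tilt",np.degrees(np.arccos(-R[2,2])).round(2),R[:,1].round(3),s["contact_force"])
x=fit(np.array([517,-281,s["position"][2]-141.5,0,0,BY])); np.save("x2.npy",x)
E
```

```text
[ 518.78103573 -282.80682651  178.27440369] tilt 16.49 [-0.426 -0.905  0.004] [ 0.61781505  0.27259221 -4.55042231]
scene 1430 [ 518.5 -280.5   36.3] [  0.4  -0.7 -25.4] 0.43
top 1319 [ 517.8 -282.3   34. ] [  0.2  -0.4 -25. ] 0.5
both [ 518.6 -280.7   35.1] roll pitch yaw [  0.46  -0.65 -24.64] 0.58
```

Call:
apply_moves(
  moves=[
    {"tx":0,"ty":-0.4,"tz":0,"rx":0,"ry":-0.5,"rz":0,"gripper":1},
    {"tx":2.9,"ty":0,"tz":9.6,"rx":0,"ry":0,"rz":0,"gripper":1},
    {"tx":2.9,"ty":0,"tz":9.6,"rx":0,"ry":0,"rz":0,"gripper":1},
    {"tx":1.7,"ty":0,"tz":5.7,"rx":0,"ry":0,"rz":0,"gripper":1},
    {"tx":0,"ty":0,"tz":0,"rx":0,"ry":0,"rz":0,"gripper":1},
  ],
)

```text
clock: 15.45
position: [516.2, -281.3, 148.3]
eef_rot: [-2.971, 0.665, 0.457]
contact_force: [-1.6, 0.4, -5.3]
gripper_width: 45.0
grasp_force: 64.2
```

Call:
apply_moves(
  moves=[
    {"tx":0,"ty":0,"tz":0,"rx":0,"ry":0,"rz":0,"gripper":1},
    {"tx":0,"ty":0,"tz":0,"rx":0,"ry":0,"rz":0,"gripper":1},
    {"tx":0,"ty":0,"tz":0,"rx":0,"ry":0,"rz":0,"gripper":1},
    {"tx":0,"ty":0,"tz":0,"rx":0,"ry":0,"rz":0,"gripper":1},
    {"tx":0,"ty":0,"tz":0,"rx":0,"ry":0,"rz":0,"gripper":1},
  ],
)

```text
clock: 15.87
position: [517.9, -282.1, 151.0]
eef_rot: [-2.974, 0.665, 0.45]
contact_force: [-0.9, 0.2, -4.7]
gripper_width: 45.0
grasp_force: 64.2
```

```bash
python3 - <<'E'
from fit import *
s=env.state(); R=cv2.Rodrigues(s["eef_rot"])[0]
print(s["position"],"tilt",np.degrees(np.arccos(-R[2,2])).round(2),R[:,1].round(3),s["contact_force"])
x=fit(np.array([517,-281,s["position"][2]-141.5,0,0,BY])); np.save("x2.npy",x)
E
```

```text
[ 517.91996993 -282.06111811  150.97197816] tilt 17.15 [-0.426 -0.905  0.004] [-0.9063494   0.15208245 -4.71829947]
scene 1316 [ 516.1 -279.     9. ] [  0.4  -0.  -25.4] 0.43
top 1169 [ 515.7 -281.2    7. ] [  0.2   0.2 -25.3] 0.5
both [ 516.4 -279.3    8.2] roll pitch yaw [  0.45   0.   -24.63] 0.57
```

Call:
apply_moves(
  moves=[
    {"tx":1.1,"ty":0,"tz":0.7,"rx":0,"ry":0,"rz":0,"gripper":1},
    {"tx":0.3,"ty":0,"tz":1,"rx":0,"ry":0,"rz":0,"gripper":1},
    {"tx":0.3,"ty":0,"tz":1,"rx":0,"ry":0,"rz":0,"gripper":1},
    {"tx":0,"ty":0,"tz":0,"rx":0,"ry":0,"rz":0,"gripper":1},
    {"tx":0,"ty":0,"tz":0,"rx":0,"ry":0,"rz":0,"gripper":1},
  ],
)

```text
clock: 16.48
position: [518.3, -282.3, 147.4]
eef_rot: [-2.973, 0.665, 0.451]
contact_force: [-0.3, -0.4, -4.5]
gripper_width: 44.7
grasp_force: 64.2
```

Call:
apply_moves(
  moves=[
    {"tx":0.3,"ty":0,"tz":1,"rx":0,"ry":0,"rz":0,"gripper":1},
    {"tx":0,"ty":0,"tz":0,"rx":0,"ry":0,"rz":0,"gripper":1},
    {"tx":0.3,"ty":0,"tz":1,"rx":0,"ry":0,"rz":0,"gripper":1},
    {"tx":0,"ty":0,"tz":0,"rx":0,"ry":0,"rz":0,"gripper":1},
    {"tx":0,"ty":0,"tz":0,"rx":0,"ry":0,"rz":0,"gripper":1},
  ],
)

```text
clock: 16.9
position: [518.4, -282.3, 145.4]
eef_rot: [-2.973, 0.665, 0.451]
contact_force: [-0.2, 0.1, -3.6]
gripper_width: 45.1
grasp_force: 64.2
```

Call:
apply_moves(
  moves=[
    {"tx":0.15,"ty":0,"tz":0.5,"rx":0,"ry":0,"rz":0,"gripper":1},
    {"tx":0,"ty":0,"tz":0,"rx":0,"ry":0,"rz":0,"gripper":1},
    {"tx":0,"ty":0,"tz":0,"rx":0,"ry":0,"rz":0,"gripper":1},
    {"tx":0,"ty":0,"tz":0,"rx":0,"ry":0,"rz":0,"gripper":1},
    {"tx":0,"ty":0,"tz":0,"rx":0,"ry":0,"rz":0,"gripper":1},
  ],
)

```text
clock: 17.32
position: [518.5, -282.4, 144.9]
eef_rot: [-2.973, 0.665, 0.451]
contact_force: [0.1, -0.1, -4.3]
gripper_width: 45.4
grasp_force: 64.4
```

```bash
python3 - <<'E'
from fit import *
s=env.state(); R=cv2.Rodrigues(s["eef_rot"])[0]
print(s["position"],s["contact_force"],s["torque"])
x=fit(np.array([517,-281,s["position"][2]-141.5,0,0,BY]))
E
```

```text
[ 518.48766755 -282.35146169  144.94890647] [ 0.07495225 -0.0833636  -4.29063238] [-0.24416215 -0.65831715 -0.00249026]
scene 1366 [ 516.8 -279.2    3. ] [  0.4  -0.  -25.4] 0.42
top 1308 [ 516.2 -281.7    1.1] [  0.1   0.2 -25.4] 0.54
both [ 517.  -279.5    2.2] roll pitch yaw [ 5.000e-01 -2.000e-02 -2.469e+01] 0.6
```

Call:
apply_moves(
  moves=[
    {"tx":0.5,"ty":0,"tz":0.35,"rx":0,"ry":0,"rz":0,"gripper":1},
    {"tx":0,"ty":0,"tz":0,"rx":0,"ry":0,"rz":0,"gripper":1},
    {"tx":0.15,"ty":0,"tz":0.5,"rx":0,"ry":0,"rz":0,"gripper":1},
    {"tx":0,"ty":0,"tz":0,"rx":0,"ry":0,"rz":0,"gripper":1},
    {"tx":0,"ty":0,"tz":0,"rx":0,"ry":0,"rz":0,"gripper":1},
  ],
)

```text
clock: 17.93
position: [518.7, -282.3, 144.9]
eef_rot: [-2.973, 0.665, 0.451]
contact_force: [-1.7, 1.7, 6.2]
gripper_width: 45.2
grasp_force: 65.3
```

Call:
apply_moves(
  moves=[
    {"tx":-0.1,"ty":0,"tz":-0.4,"rx":0,"ry":0,"rz":0,"gripper":1},
    {"tx":0,"ty":0,"tz":0,"rx":0,"ry":0,"rz":0,"gripper":1},
    {"tx":0,"ty":0,"tz":0,"rx":0,"ry":0,"rz":0,"gripper":1},
    {"tx":0,"ty":0,"tz":0,"rx":0,"ry":0,"rz":0,"gripper":1},
    {"tx":0,"ty":0,"tz":0,"rx":0,"ry":0,"rz":0,"gripper":1},
  ],
)

```text
clock: 18.35
position: [518.7, -282.4, 144.9]
eef_rot: [-2.973, 0.665, 0.451]
contact_force: [-1.6, 1.7, 6.1]
gripper_width: 45.1
grasp_force: 65.2
```

Call:
apply_moves(
  moves=[
    {"tx":0,"ty":0,"tz":0,"rx":0,"ry":0,"rz":0,"gripper":-0.1},
    {"tx":0,"ty":0,"tz":0,"rx":0,"ry":0,"rz":0,"gripper":-0.15},
    {"tx":0,"ty":0,"tz":0,"rx":0,"ry":0,"rz":0,"gripper":-0.25},
    {"tx":0,"ty":0,"tz":0,"rx":0,"ry":0,"rz":0,"gripper":-0.4},
    {"tx":0,"ty":0,"tz":0,"rx":0,"ry":0,"rz":0,"gripper":-0.6},
  ],
)

```text
clock: 18.77
position: [518.9, -282.7, 144.1]
eef_rot: [-2.973, 0.665, 0.45]
contact_force: [-0.1, -0.1, 0.7]
gripper_width: 68.0
grasp_force: 0.0
```

```bash
python3 - <<'E'
from fit import *
s=env.state(); print(s["position"],s["contact_force"],s["gripper_width"])
x=fit(np.array([517,-281,2,0,0,BY]))
E
```

```text
[ 518.86882292 -282.65887669  144.12317109] [-0.11351431 -0.09744321  0.73716649] 67.99774115809504
none scene
top 1190 [ 516.6 -282.     1.1] [ -0.2   0.1 -25.8] 0.5
both [ 516.6 -282.     1.1] roll pitch yaw [ -0.17   0.08 -25.81] 0.5
```

Call:
apply_moves(
  moves=[
    {"tx":0,"ty":0,"tz":0,"rx":0,"ry":0,"rz":0,"gripper":-1},
    {"tx":0,"ty":0,"tz":0,"rx":0,"ry":0,"rz":0,"gripper":-1},
    {"tx":0,"ty":0,"tz":-10,"rx":0,"ry":0,"rz":0,"gripper":-1},
    {"tx":0,"ty":0,"tz":-20,"rx":0,"ry":0,"rz":0,"gripper":-1},
    {"tx":0,"ty":0,"tz":-25,"rx":0,"ry":0,"rz":0,"gripper":-1},
  ],
)

```text
clock: 19.38
position: [532.7, -288.8, 197.0]
eef_rot: [-2.972, 0.665, 0.456]
contact_force: [-0.4, -0.1, 0.5]
gripper_width: 85.1
grasp_force: 0.0
```

Call:
apply_moves(
  moves=[
    {"tx":0,"ty":0,"tz":-30,"rx":0,"ry":0,"rz":0,"gripper":-1},
    {"tx":0,"ty":0,"tz":-30,"rx":0,"ry":0,"rz":0,"gripper":-1},
    {"tx":0,"ty":0,"tz":-30,"rx":0,"ry":0,"rz":0,"gripper":-1},
    {"tx":0,"ty":0,"tz":-30,"rx":0,"ry":0,"rz":0,"gripper":-1},
    {"tx":0,"ty":0,"tz":0,"rx":0,"ry":0,"rz":0,"gripper":-1},
  ],
)

```text
clock: 19.8
position: [569.6, -305.6, 318.2]
eef_rot: [-2.978, 0.667, 0.431]
contact_force: [0.2, 0.6, 0.5]
gripper_width: 85.1
grasp_force: 0.0
```

```bash
python3 - <<'E'
from fit import *
s=env.state(); print(s["position"],s["clock"])
x=fit(np.array([517,-281,2,0,0,BY]))
for n in("scene","top"):
    im=env.get_image(n); a=im["img"][130:330,150:420] if n=="scene" else im["img"][100:300,140:440]
    cv2.imwrite(f"pics/f_{n}.png",a); 
    if n=="scene": A=a
    C=cloud(im)
    for t in("flat_block","short_block","round_block","step_block"):
        d=[d for d in env.trace(n,t) if np.nanmedian(C[d["mask"]][:,0])<680][:1]
        if d: m=d[0]["mask"]; print(n,t,np.round(d[0]["pixel"]),np.nanmedian(C[m],0).round(),np.nanpercentile(C[m][:,2],97).round())
can=np.vstack([cv2.resize(A,(405,300)),cv2.resize(a,(405,270))]); cv2.imwrite("pics/final.png",can)
E
```

```text
[ 569.55615509 -305.59524261  318.16235124] 19.8
scene 1757 [ 517.  -279.3    3. ] [  0.2  -0.1 -25.4] 0.44
top 1853 [ 516.7 -281.8    1.2] [ -0.1   0.1 -25.3] 0.47
both [ 517.5 -279.5    2.1] roll pitch yaw [ 3.800e-01 -1.000e-02 -2.497e+01] 0.66
scene flat_block [198. 310.] [618.   8. 164.] 191.0
scene short_block [172. 351.] [596. 144. 149.] 173.0
scene round_block [156. 370.] [593. 199. 181.] 192.0
scene step_block [185. 331.] [629.  66. 183.] 194.0
top flat_block [154. 240.] [596.  25. 187.] 189.0
top short_block [185. 186.] [538. 146. 138.] 170.0
top round_block [182. 160.] [525. 195. 160.] 189.0
top step_block [173. 223.] [553.  61. 160.] 191.0
```

View pics/final.png

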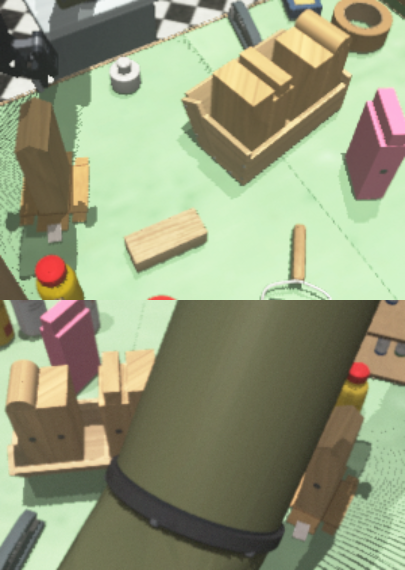

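The picture shows the gable block upright on the centre panel (upper view, about (40,170)). The other four blocks are standing in the rack, the bystanders haven't moved, and the gripper is clear.

```bash
python3 -c "
from station import env
print(env.hand_in())"
```

```text
the job is handed in; nothing more can be done
None
```

The gable block was tipped out, lifted clear and set roof up on the centre panel, about 1 mm and 0.2° off by the cameras; the other four blocks still stand in the rack, and the job was handed in at about 20 s.

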